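Check the lid stay of the blue paint chest

ROBOT

A 6-joint arm with a two-finger parallel gripper is mounted at the origin on the work surface. World frame = base frame: x ahead of the robot, y to its left, z up, the work surface at z = 0. Lengths are in m, angles in rad, forces in N, time in s.
With the tool pointing down it reaches from about 0.35 to 0.85 m from the base axis. Payload 8.1 kg.
Tool frame: the origin (TCP) lies at the very end of the fingers, on their centre line; the grasp point (between the pads) lies 19 mm behind it (grasp_offset is the distance from the TCP to the grasp point, in m); z points along the fingers, y is the line along which they close (so a half turn about z gives the same grasp; the last joint's range is limited). The gripper opens to 85 mm and grips with 20 to 120 N. Pads are 22 mm wide; open, the fingers measure 114 mm over their backs; the gripper's body (76 mm by 85 mm) begins 54 mm behind the grasp point. The pads swing forward as they close: fully open they stand 13 mm farther back than shut.
Start: joints at [1.209, 0.13, 1.488, -0, 1.523, -0.085], TCP at [0.164, 0.577, 0.231] pointing down, gripper open.
Joint ranges: [-2.96, 2.96], [-0.89, 2.26], [0.02, 2.5], [-1.34, 4.48], [0, 2.73], [-2.66, 2.66]. Speed limits (rad/s): [2.39, 2.39, 2.79, 3.14, 3.14, 3.14].

INTERFACE

Orientations are given as a unit quaternion [x, y, z, w].
In Python, from rig import get_state, grab_frame, camera_params, finish_job, grasp_offset gives the robot as it stands.
- The arm moves only by the tool send_rows, never from a script. Its arguments are lists of equal length, an entry for each row: "translation": the shift along the tool's x, y, z in mm, a list of three; "twist": the turn, a rotation vector about the tool's x, y, z in degrees, a list of three; "claw": the opening in per cent of the stroke, from 0 (shut) to 100 (fully open). In form: {"translation": [[tx, ty, tz], ...], "twist": [[wx, wy, wz], ...], "claw": [claw, ...]}. A call has 1 to 12 rows; each row shifts and turns the commanded pose from where the row before left it, along the tool's axes as they then stand; what a row does not reach is not made up. A row lasts 1/12 s, in which the tool goes at most 41.7 mm and 7.16 degrees, less where a joint would pass 70% of its speed; a pose out of reach is approached as far as the arm can. A call with a gripper value outside its range is refused whole. The fingers move at their own pace and stop on an object; "grip_force" is the grip in N (left out, the last holds). Time passes only in rows, so rows that do not move let the fingers close. It gives the time, the measured TCP pose, the force, the opening and the grip force at its end, in the units of the state.
- get_state(): the state, without advancing time (a new reading comes with each control period).
- grab_frame(name): name is "scene" or "top" or "wrist"; returns the picture (384x512x3 uint8, red, green, blue); there is no depth.
- camera_params(name): a dict with "mtx" (3x3 intrinsics, pixels), "R" (3x3) and "t" (3): a world point X has camera coordinates R X + t. Camera axes: x right, y down, z forward; pixel columns grow to the right and rows downward; lengths in m; the calibration is good to about 2 mm. The wrist camera is an equidistant fisheye: a pixel r from the principal point sees the ray r / f radians off the axis. A picture is of the moment at which its call begins: read the wrist's pose just before it. camera_params takes no time and is no camera call; for the wrist camera it gives the pose at the moment of the call.
- finish_job(): hands the job in; it is judged then, once.
The state is a dict: "time_s": time; "joints": joint angles; "dq": joint speeds; "joint_efforts": joint torques, N m; "eef_pos": TCP position; "tcp_rot": TCP orientation; "wrist_force": force on the tool from outside, world axes, zero at the start; "moment": the same for the moment, N m; "gripper_width": finger opening in m; "finger_force": force on a finger pad.
Only numpy, scipy, OpenCV 4.12 (cv2) and the standard library are available. Lean on these libraries where they do the work, as an engineer would, in place of code of your own. Each camera call takes 0.05 s, during which the arm holds its last target. There are 200 camera calls.

TASK

Before class, check the lid stay of the blue paint chest: raise its lid by the steel handle until the folding stay on its side locks straight, and let go so that the lid stands on the stay alone for a moment. Then push the stay's orange knee grip down to break the knee, so that the lid comes down, and leave it fully shut, without slamming it. Leave the yellow chest shut.

Things in the scene. Friction and masses are not known exactly. Their poses are not given: they have to be found in the camera images.
- blue_chest: Plywood box with blue lid, fixed to the table: 180 deep (x) x 200 wide (y), 89 high shut. Origin: centre of its underside; x from front (handle) to back (hinge), y to the left of one facing along +x, z up. Hinge line along y at x 90, z 84 mm. The folding stay of two 108 mm steel links is on its -y side; lower link pivots at x -60, z 39 mm. A like chest with a yellow lid is the bystander.
- blue_lid (a joint): Lid angle, rad: 0 shut, about 1.31 (75 degrees) with the stay straight or locked. The lid (about 0.6 kg, 10 mm thick, 200 wide) is damped: with the stay not locked it sinks fully shut by itself, gently, in about 3 s; raising it at the handle takes 5 to 8 N.
- blue_knee (a joint): Bend of the stay's knee, rad: about 2.7 folded (lid shut), 0 dead straight, -0.12 locked past straight. A light spring snaps it there by itself once the lid is within about 3 degrees of fully up; the lid then stands. To unlock, push the knee grip down slowly (5 to 15 N), on to a bend over 0.9 (about 40 mm), or the spring may straighten it again.
- blue_handle (a point): Middle of the handle's round steel bar, 12 mm thick, 90 long (80 clear between its arms), along the chest's y, 50 mm in front of the lid's front edge and 87 mm above the table when shut. It swings about the hinge at radius 230 mm; 44 mm clear between bar and lid. The bar can turn between fingers.
- blue_knob (a point): Middle of the orange knee grip: a rod 18 mm thick, 56 mm long along the chest's y, sticking out sideways from the knee; this point is 50 mm out from the chest's -y side. It swings about the lower pivot (x -60, z 39 mm in the chest) at radius 108 mm: down and to the back as the stay folds. Locked it lies at about x 0, z 130 mm in the chest.
- yellow_lid (a joint): Lid angle of the yellow chest, same make as the blue one: 0 shut. Leave it shut.

How it is judged:
On the way, in this order (a step that is already met when the one before it is completed fails the run):
1. the blue chest's lid stands up on its locked stay (knee past straight), let go by the robot (value of joint blue_lid above 1.2 rad and value of joint blue_knee below -0.04 rad and contact force between each of the arm, the fingers and blue_chest below 0.2 N), for 0.3 s.
2. the knee of the stay is broken (value of joint blue_knee above 0.4 rad), for 0.1 s.
At the end, for the whole second after the job is handed in: The blue chest's lid is fully shut (within 0.05 rad, about 3 degrees) and at rest, and the yellow chest's lid is shut (within 0.05 rad) (value of joint each of blue_lid, yellow_lid below 0.05 rad and velocity of joint blue_lid between -0.05 and 0.05 rad/s); the robot touches nothing.
It fails at once if the blue lid slams shut: it comes down faster than 1.5 rad/s over its last 0.25 rad (velocity of joint blue_lid below -1.5 rad/s and value of joint blue_lid below 0.25 rad).
It fails at once if the yellow chest's lid is opened (more than 0.15 rad) (value of joint yellow_lid above 0.15 rad).
It also fails if it takes over 51 s, if anything falls off the work surface, if the arm or the gripper's body presses on something with over 40 N, if the wrist force passes 120 N, or if a joint passes its speed limit or range.

## Working session

There is one attempt and no reset: what is moved stays moved. The work goes in short steps, Python scripts to look and compute and a tool call to move; the robot and the scene stay as the last step left them, time stands still between calls to the robot, and variables do not carry over. Pictures are saved under pics/ and viewed, at most 10 in all, crops included, and the job is handed in when it is done.

Besides the shell and the picture viewer there is one more tool, called after ">>>" in YAML: its name, and indented under it one key for each argument. send_rows: Moves the arm, as the interface text tells. Its arguments: {"type":"object","properties":{"translation":{"type":"array"},"twist":{"type":"array"},"claw":{"type":"array"},"grip_force":{"type":"number"}},"required":["translation","twist","claw"]}

```bash
mkdir -p pics; python3 - <<'E'
from rig import *
import cv2
for n in("scene","top"):
    cv2.imwrite(f"pics/{n}0.png",grab_frame(n)[:,:,::-1]); p=camera_params(n); print(n,p)
print(get_state(),grasp_offset)
E
```

```text
scene {'mtx': array([[461.79808469,   0.        , 258.18385348],
       [  0.        , 461.79808469, 187.26986671],
       [  0.        ,   0.        ,   1.        ]]), 'R': array([[-0.08460752,  0.99641016, -0.00289194],
       [ 0.81255386,  0.06731543, -0.57898606],
       [-0.57671292, -0.05133643, -0.81533231]]), 't': array([ 0.13210526, -0.40770636,  1.55787572])}
top {'mtx': array([[378.43675763,   0.        , 261.21454149],
       [  0.        , 378.43675763, 194.8917711 ],
       [  0.        ,   0.        ,   1.        ]]), 'R': array([[-0.00802615, -0.99990413, -0.01128284],
       [-0.98244402,  0.00998809, -0.18629004],
       [ 0.18638488,  0.00958957, -0.98243001]]), 't': array([-0.05972597,  0.57502387,  0.71865452])}
{'time_s': 0.1, 'joints': array([ 1.20858405e+00,  1.31066574e-01,  1.48917138e+00,  8.32983238e-06,
        1.52300754e+00, -8.53814911e-02]), 'dq': array([ 0.00062805,  0.00010162, -0.00184954, -0.00150896,  0.00145212,
       -0.00119836]), 'joint_efforts': array([ 1.41901626e-03, -5.70950782e+01, -5.01942194e+01, -1.56109140e-04,
        8.24323244e-03, -1.73317829e-05]), 'eef_pos': array([0.16377405, 0.57670155, 0.23036018]), 'tcp_rot': array([ 1.37973989e-01,  9.90435508e-01, -8.04888656e-04, -1.87466758e-04]), 'wrist_force': array([ 1.11281378, -0.0441804 ,  0.23931327]), 'moment': array([ 0.05465497, -0.0347983 ,  0.00225826]), 'finger_force': 0.0, 'gripper_width': 0.08502492734524725} 0.0187
```

View pics/scene0.png

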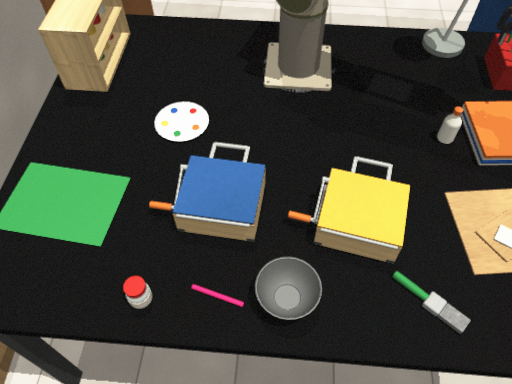

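View pics/top0.png

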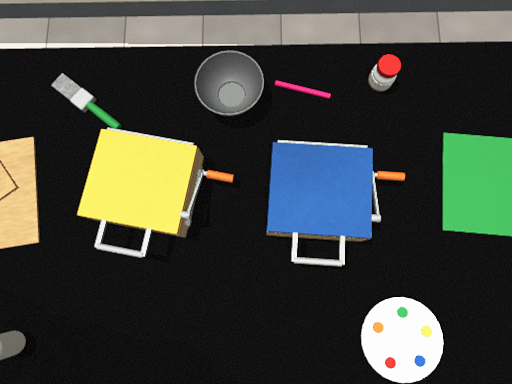

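The scene shows the blue chest with its handle towards the base, and the stay knob on its -y side. In the top view the lid is at about (268-374, 142-238), the handle bar at (318, 262) and the knob at (390, 176). Next I fit the pose.

```bash
cat > h.py <<'E'
import numpy as np, cv2
from rig import *
def back(p,uv,z):
    r=p['R'].T@np.linalg.inv(p['mtx'])@np.array([uv[0],uv[1],1.]); c=-p['R'].T@p['t']
    return c+r*(z-c[2])/r[2]
def proj(p,X):
    q=p['mtx']@(p['R']@np.asarray(X)+p['t']); return q[:2]/q[2]
E
python3 - <<'E'
from h import *
def corners(im):
    hsv=cv2.cvtColor(im,cv2.COLOR_BGR2HSV); m=cv2.inRange(hsv,(100,120,60),(125,255,255))
    c=max(cv2.findContours(m,0,cv2.CHAIN_APPROX_NONE)[0],key=cv2.contourArea)
    h=cv2.convexHull(c)
    for e in np.linspace(.01,.1,30):
        a=cv2.approxPolyDP(h,e*cv2.arcLength(h,True),True)
        if len(a)==4:return a[:,0]
for n in("top","scene"):
    p=camera_params(n);a=corners(cv2.imread(f"pics/{n}0.png"))
    P=np.array([back(p,u+0.,.089) for u in a]);print(n,a.tolist(),P.round(4).tolist(),'c',P.mean(0).round(4),'s',[round(np.linalg.norm(P[i]-P[i-1]),4) for i in range(4)])
    hsv=cv2.cvtColor(cv2.imread(f"pics/{n}0.png"),cv2.COLOR_BGR2HSV)
p=camera_params("top"); print('handle',[back(p,u,.087).round(4) for u in((294,262),(343,263))])
print('knob shut z?',[back(p,u,.06).round(4) for u in((377,175),(405,176))])
E
```

```text
top [[272, 142], [372, 148], [371, 238], [266, 230]] [[0.6751, -0.0877, 0.089], [0.6603, -0.2861, 0.089], [0.4823, -0.2731, 0.089], [0.4993, -0.0739, 0.089]] c [ 0.5793 -0.1802  0.089 ] s [np.float64(0.1763), np.float64(0.1989), np.float64(0.1784), np.float64(0.1999)]
scene [[190, 155], [265, 165], [252, 223], [172, 211]] [[0.4827, -0.2722, 0.089], [0.4999, -0.0721, 0.089], [0.6773, -0.0896, 0.089], [0.6597, -0.286, 0.089]] c [ 0.5799 -0.18    0.089 ] s [np.float64(0.1775), np.float64(0.2009), np.float64(0.1782), np.float64(0.1972)]
handle [array([ 0.4387, -0.1261,  0.087 ]), array([ 0.4361, -0.2182,  0.087 ])]
knob shut z? [array([ 0.6121, -0.3012,  0.06  ]), array([ 0.6094, -0.3578,  0.06  ])]
```

```bash
cat >> h.py <<'E'
from scipy.spatial.transform import Rotation as R, Slerp
YAW=np.radians(-4.6); C=np.array([.5797,-.180,0]); Rc=R.from_euler('z',YAW).as_matrix()
def W(x,y,z): return C+Rc@(np.array([x,y,z])/1000)
ex,ey=Rc[:,0],Rc[:,1]
TOOL=np.column_stack([np.cross(ex,[0,0,-1]),ex,[0,0,-1]])   # tool y = chest x, pointing down
def rows(points,per,start=None):
    "points: world TCP targets, per: rows for each; prints tool-frame rows"
    s=get_state(); p=s['eef_pos'] if start is None else start[0]; r=R.from_quat(s['tcp_rot']) if start is None else start[1]
    T=[];A=[]
    for q,n in zip(points,per):
        sl=Slerp([0,1],R.concatenate([r,R.from_matrix(TOOL)])); p0=p.copy()
        for i in range(1,n+1):
            qn=p0+(q-p0)*i/n; rn=sl(i/n)
            t=np.round(r.inv().apply(qn-p)*1000,1); w=np.round((r.inv()*rn).as_rotvec(degrees=True),1)
            T.append(t.tolist());A.append(w.tolist()); p=p+r.apply(t/1000); r=r*R.from_rotvec(w,degrees=True)
    for i in range(0,len(T),12): print(T[i:i+12],A[i:i+12],len(T[i:i+12]))
E
python3 -c "
from h import *
print(W(-141,0,0),TOOL)
rows([np.array([.42,.2,.22]),W(-141,0,160)],[12,12])"
```

```text
[ 0.43915418 -0.16869195  0.        ] [[ 0.08019892  0.99677888  0.        ]
 [ 0.99677888 -0.08019892  0.        ]
 [ 0.         -0.         -1.        ]]
[[-29.1, -24.4, 0.9], [-31.7, -20.8, 0.9], [-33.9, -17.1, 0.9], [-35.7, -13.1, 0.9], [-36.8, -9.1, 0.9], [-37.7, -4.6, 0.9], [-38.0, -0.4, 0.9], [-37.7, 4.0, 0.9], [-37.1, 8.2, 0.8], [-35.8, 12.5, 0.9], [-34.3, 16.5, 0.8], [-32.1, 20.3, 0.9]] [[-0.0, 0.0, 6.6], [-0.0, 0.0, 6.5], [-0.0, 0.0, 6.6], [-0.0, 0.0, 6.5], [-0.0, 0.0, 6.6], [-0.0, 0.0, 6.6], [-0.0, 0.0, 6.5], [-0.0, 0.1, 6.6], [-0.0, -0.0, 6.6], [-0.1, -0.0, 6.5], [0.0, -0.0, 6.6], [0.0, -0.0, 6.5]] 12
[[-30.5, 4.0, 5.0], [-30.5, 4.1, 5.0], [-30.5, 4.0, 5.0], [-30.5, 4.0, 4.9], [-30.5, 4.0, 5.0], [-30.5, 4.1, 5.0], [-30.5, 4.0, 5.0], [-30.5, 4.0, 5.0], [-30.5, 4.1, 5.0], [-30.5, 4.0, 5.0], [-30.5, 4.0, 5.0], [-30.5, 4.0, 4.9]] [[0.0, -0.0, 0.0], [0.0, -0.0, 0.0], [0.0, -0.0, 0.0], [0.0, -0.0, 0.0], [0.0, -0.0, 0.0], [0.0, -0.0, 0.0], [0.0, -0.0, 0.0], [0.0, -0.0, 0.0], [0.0, -0.0, 0.0], [0.0, -0.0, 0.0], [0.0, -0.0, 0.0], [0.0, -0.0, 0.0]] 12
```

>>> send_rows:
  translation:
    - [-29,-24,1]
    - [-32,-21,1]
    - [-34,-17,1]
    - [-36,-13,1]
    - [-37,-9,1]
    - [-38,-5,1]
    - [-38,0,1]
    - [-38,4,1]
    - [-37,8,1]
    - [-36,12,1]
    - [-34,16,1]
    - [-32,20,1]
  twist:
    - [0,0,6.5]
    - [0,0,6.5]
    - [0,0,6.5]
    - [0,0,6.5]
    - [0,0,6.6]
    - [0,0,6.6]
    - [0,0,6.6]
    - [0,0,6.6]
    - [0,0,6.6]
    - [0,0,6.6]
    - [0,0,6.6]
    - [0,0,6.6]
  claw: [80,70,60,50,50,50,50,50,50,50,50,50]

```text
time_s: 1.1
eef_pos: [0.4211, 0.1986, 0.219]
tcp_rot: [0.737, 0.676, -0.0, -0.0]
wrist_force: [0.6, -0.0, 0.0]
gripper_width: 0.0425
finger_force: 0.0
```

>>> send_rows:
  translation:
    - [-30,4,5]
    - [-30,4,5]
    - [-30,4,5]
    - [-30,4,5]
    - [-30,4,5]
    - [-30,4,5]
    - [-30,4,5]
    - [-30,4,5]
    - [-30,4,5]
    - [-30,4,5]
    - [-30,4,5]
    - [-30,4,5]
  twist:
    - [0,0,0]
    - [0,0,0]
    - [0,0,0]
    - [0,0,0]
    - [0,0,0]
    - [0,0,0]
    - [0,0,0]
    - [0,0,0]
    - [0,0,0]
    - [0,0,0]
    - [0,0,0]
    - [0,0,0]
  claw: [50,50,50,50,50,50,50,50,50,50,50,50]

```text
time_s: 2.1
eef_pos: [0.4388, -0.1637, 0.1587]
tcp_rot: [0.735, 0.678, -0.0, -0.0]
wrist_force: [1.2, 0.3, -0.0]
gripper_width: 0.043
finger_force: 0.0
```

```bash
python3 -c "
from h import *
cv2.imwrite('pics/w1.png',grab_frame('wrist')[:,:,::-1]); p=camera_params('wrist')
for X in (W(-140,0,87),W(-140,45,87),W(-140,-45,87)):
    c=p['R']@X+p['t']; th=np.arctan2(np.hypot(c[0],c[1]),c[2]); f=p['mtx'][0,0]; print((p['mtx'][:2,2]+f*th*c[:2]/np.hypot(c[0],c[1])).round(1))
s=get_state();print(s['time_s'],s['eef_pos'],s['gripper_width'],s['joints'])
rows([W(-140,0,120),W(-140,0,68)],[5,6])"
```

```text
[257.6 204.6]
[257.6 145.3]
[257.6 256.7]
2.15 [ 0.43843461 -0.16810259  0.15787702] 0.04264982281663772 [-0.47315849 -0.18244251  1.93083816 -0.00289388  1.39313317 -0.38952442]
[[-0.1, 0.4, 7.6], [-0.1, 0.3, 7.6], [-0.1, 0.4, 7.5], [-0.1, 0.3, 7.6], [-0.1, 0.4, 7.6], [-0.0, -0.0, 8.7], [-0.0, -0.0, 8.6], [-0.0, -0.0, 8.7], [-0.0, -0.0, 8.7], [-0.0, -0.0, 8.6], [-0.0, -0.0, 8.7]] [[-0.0, 0.0, -0.0], [-0.0, 0.1, -0.1], [-0.0, -0.0, 0.0], [-0.0, 0.0, -0.0], [-0.1, 0.1, -0.1], [0.0, -0.0, 0.0], [0.0, -0.0, 0.0], [0.0, -0.0, 0.0], [0.0, -0.0, 0.0], [0.0, -0.0, 0.0], [0.0, -0.0, 0.0]] 11
```

View pics/w1.png

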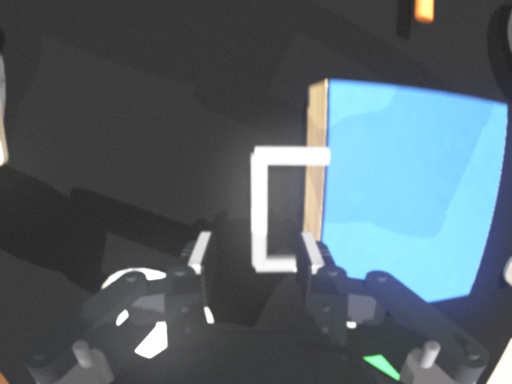

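The wrist view shows the bar at column 260, rows 150-268, between the fingers and about 2 mm from the prediction. Going down to grip it.

>>> send_rows:
  translation:
    - [0,0.5,8]
    - [0,0.5,8]
    - [0,0.5,8]
    - [0,0,8]
    - [0,0,8]
    - [0,0,8]
    - [-1,0,8]
    - [-1,0,8]
    - [0,0,8]
    - [0,0,9]
    - [0,0,9]
    - [0,0,0]
  twist:
    - [0,0,0]
    - [0,0,0]
    - [0,0,0]
    - [0,0,0]
    - [0,0,0]
    - [0,0,0]
    - [0,0,0]
    - [0,0,0]
    - [0,0,0]
    - [0,0,0]
    - [0,0,0]
    - [0,0,0]
  claw: [50,50,50,50,50,50,50,50,50,50,50,50]

```text
time_s: 3.15
eef_pos: [0.4393, -0.1638, 0.0669]
tcp_rot: [0.735, 0.678, -0.001, -0.002]
wrist_force: [-0.7, 0.6, 0.0]
gripper_width: 0.0426
finger_force: 0.0
```

>>> send_rows:
  translation:
    - [0,0,0]
    - [0,0,0]
    - [0,0,0]
    - [0,0,0]
    - [0,0,0]
    - [0,0,0]
  twist:
    - [0,0,0]
    - [0,0,0]
    - [0,0,0]
    - [0,0,0]
    - [0,0,0]
    - [0,0,0]
  claw: [0,0,0,0,0,0]
  grip_force: 30

```text
time_s: 3.65
eef_pos: [0.4408, -0.1646, 0.0698]
tcp_rot: [0.735, 0.678, 0.0, 0.0]
wrist_force: [-2.5, 0.4, 4.0]
gripper_width: 0.0111
finger_force: 29.4
```

```bash
python3 -c "
from h import *
s=get_state();print(s['time_s'],s['eef_pos'],s['gripper_width'],s['wrist_force'],s['finger_force'])
print('chest',(Rc.T@(s['eef_pos']-C)*1000).round(1))
a=np.radians(np.arange(0,76,1.9)); a=a[:40]
y=230*(1-np.cos(a)); z=-230*np.sin(a)
print(np.column_stack([np.diff(y),np.diff(z)]).round(1).tolist())"
```

```text
3.65 [ 0.44083398 -0.16461653  0.06982685] 0.011098193991553812 [-2.53658547  0.36918831  3.99415291] 29.4216325879097
chest [-139.7    4.2   69.8]
[[0.1, -7.6], [0.4, -7.6], [0.6, -7.6], [0.9, -7.6], [1.1, -7.5], [1.4, -7.5], [1.6, -7.5], [1.9, -7.4], [2.1, -7.3], [2.4, -7.3], [2.6, -7.2], [2.8, -7.1], [3.1, -7.0], [3.3, -6.9], [3.5, -6.8], [3.7, -6.6], [4.0, -6.5], [4.2, -6.4], [4.4, -6.2], [4.6, -6.1], [4.8, -5.9], [5.0, -5.8], [5.2, -5.6], [5.4, -5.4], [5.5, -5.2], [5.7, -5.1], [5.9, -4.9], [6.0, -4.7], [6.2, -4.5], [6.3, -4.3], [6.5, -4.0], [6.6, -3.8], [6.7, -3.6], [6.8, -3.4], [6.9, -3.2], [7.0, -2.9], [7.1, -2.7], [7.2, -2.5], [7.3, -2.2]]
```

>>> send_rows:
  translation:
    - [0,0,-7.5]
    - [0,0.5,-7.5]
    - [0,0.5,-7.5]
    - [0,1,-7.5]
    - [0,1,-7.5]
    - [0,1.5,-7.5]
    - [0,1.5,-7.5]
    - [0,2,-7.5]
    - [0,2,-7.5]
    - [0,2.5,-7.5]
    - [0,2.5,-7]
    - [0,3,-7]
  twist:
    - [0,0,0]
    - [0,0,0]
    - [0,0,0]
    - [0,0,0]
    - [0,0,0]
    - [0,0,0]
    - [0,0,0]
    - [0,0,0]
    - [0,0,0]
    - [0,0,0]
    - [0,0,0]
    - [0,0,0]
  claw: [0,0,0,0,0,0,0,0,0,0,0,0]

```text
time_s: 4.65
eef_pos: [0.459, -0.1659, 0.1589]
tcp_rot: [0.735, 0.678, 0.0, 0.0]
wrist_force: [5.5, -3.0, -6.7]
gripper_width: 0.0104
finger_force: 29.1
```

>>> send_rows:
  translation:
    - [0,3,-7]
    - [0,3.5,-7]
    - [0,3.5,-7]
    - [0,3.5,-6.5]
    - [0,4,-6.5]
    - [0,4,-6.5]
    - [0,4.5,-6]
    - [0,4.5,-6]
    - [0,5,-6]
    - [0,5,-6]
    - [0,5,-5.5]
    - [0,5.5,-5.5]
  twist:
    - [0,0,0]
    - [0,0,0]
    - [0,0,0]
    - [0,0,0]
    - [0,0,0]
    - [0,0,0]
    - [0,0,0]
    - [0,0,0]
    - [0,0,0]
    - [0,0,0]
    - [0,0,0]
    - [0,0,0]
  claw: [0,0,0,0,0,0,0,0,0,0,0,0]

```text
time_s: 5.65
eef_pos: [0.5089, -0.1698, 0.2347]
tcp_rot: [0.735, 0.678, -0.001, -0.001]
wrist_force: [-6.5, 1.1, 2.9]
gripper_width: 0.0105
finger_force: 29.4
```

```bash
python3 -c "
from h import *
s=get_state();print(s['time_s'],s['gripper_width'],s['wrist_force'],s['finger_force'])
q=(Rc.T@(s['eef_pos']-C)*1000);print(q)
d=np.array([90.3-q[0], q[2]-67+0-0]);print('ang',np.degrees(np.arctan2(q[2]+17.2-84,90-q[0])),np.hypot(q[2]+17.2-84,90-q[0]))"
```

```text
5.65 0.010479848198637976 [-6.47437498  1.07454249  2.85698075] 29.402871429920197
[-71.36917404   4.50683081 234.71086185]
ang 46.138124885172175 232.88209003270205
```

>>> send_rows:
  translation:
    - [0,5.5,-5]
    - [0,5.5,-5]
    - [0,6,-5]
    - [0,6,-4.5]
    - [0,6,-4.5]
    - [0,6.5,-4.5]
    - [0,6.5,-4]
    - [0,6.5,-4]
    - [0,6.5,-3.5]
    - [0,7,-3.5]
    - [0,7,-3]
    - [0,7,-3]
  twist:
    - [0,0,0]
    - [0,0,0]
    - [0,0,0]
    - [0,0,0]
    - [0,0,0]
    - [0,0,0]
    - [0,0,0]
    - [0,0,0]
    - [0,0,0]
    - [0,0,0]
    - [0,0,0]
    - [0,0,0]
  claw: [0,0,0,0,0,0,0,0,0,0,0,0]

```text
time_s: 6.65
eef_pos: [0.5857, -0.1757, 0.2859]
tcp_rot: [0.735, 0.678, 0.0, 0.0]
wrist_force: [-4.9, 1.9, 6.3]
gripper_width: 0.011
finger_force: 30.9
```

>>> send_rows:
  translation:
    - [0,7,-2.5]
    - [0,7,-2.5]
    - [0,7,-2]
    - [0,5,-1.5]
    - [0,0,0]
    - [0,0,0]
    - [0,0,0]
    - [0,0,0]
  twist:
    - [0,0,0]
    - [0,0,0]
    - [0,0,0]
    - [0,0,0]
    - [0,0,0]
    - [0,0,0]
    - [0,0,0]
    - [0,0,0]
  claw: [0,0,0,0,0,0,0,0]

```text
time_s: 7.32
eef_pos: [0.6125, -0.1778, 0.2938]
tcp_rot: [0.735, 0.678, 0.001, 0.001]
wrist_force: [1.9, 2.9, 6.6]
gripper_width: 0.0102
finger_force: 31.6
```

```bash
python3 -c "
from h import *
s=get_state();print(s['time_s'],s['gripper_width'],s['wrist_force'],s['finger_force'])
q=(Rc.T@(s['eef_pos']-C)*1000);print(q)
print('ang',np.degrees(np.arctan2(q[2]+17.2-84,90-q[0])),np.hypot(q[2]+17.2-84,90-q[0]))
cv2.imwrite('pics/s2.png',cv2.resize(grab_frame('scene')[100:280,120:320,::-1],(800,600)[:2] if 0 else (660,594),interpolation=2))"
```

```text
7.3167 0.010195778214911275 [1.922458   2.93398841 6.61249325] 31.626487970352173
[ 32.56986728   4.79994171 293.77307452]
ang 75.80068435738809 234.1260273880225
```

View pics/s2.png

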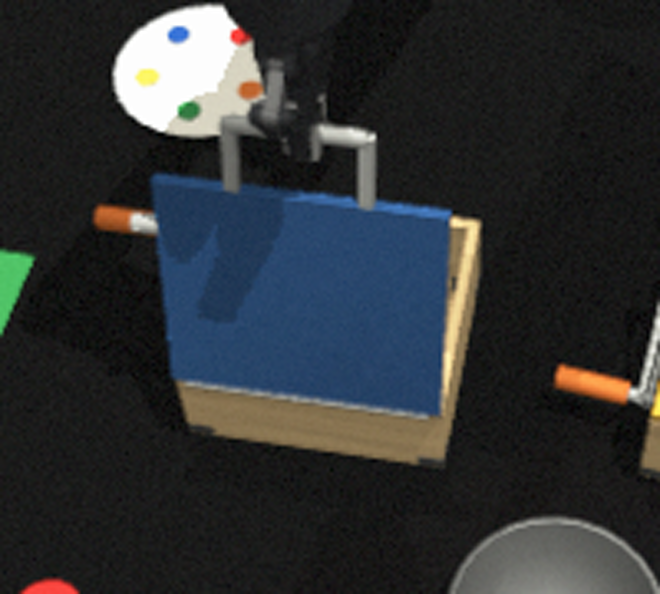

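The lid is up and the bar is held. The knob shows at crop (113, 217), which is about (154, 166) in the scene image. I compare that with the locked position.

```bash
cat >> h.py <<'E'
def knobphi(n='scene'):
    im=grab_frame(n)[:,:,::-1].copy(); p=camera_params(n); hsv=cv2.cvtColor(im,cv2.COLOR_BGR2HSV)
    m=cv2.inRange(hsv,(5,150,60),(17,255,255)); u0=proj(p,W(0,-150,100))
    k,_,st,ce=cv2.connectedComponentsWithStats(m)
    best=min((c for i,c in enumerate(ce) if i and st[i,4]>25),key=lambda c:np.linalg.norm(c-u0),default=None)
    ph=np.radians(np.arange(-10,80,.5)); Q=np.array([proj(p,W(-60+108*np.cos(a),-150,39+108*np.sin(a))) for a in ph])
    d=np.linalg.norm(Q-best,axis=1); i=d.argmin(); return best.round(1),np.degrees(ph[i]).round(1),d[i].round(1)
E
python3 -c "
from h import *
print(knobphi(),knobphi('top'))
print('locked phi',np.degrees(np.arctan2(91,60)))"
```

```text
(array([153.6, 165.7]), np.float64(60.5), np.float64(6.3)) (array([406.9, 192.9]), np.float64(61.0), np.float64(1.1))
locked phi 56.60151153201276
```

>>> send_rows:
  translation:
    - [0,0,0]
    - [0,0,0]
    - [0,0,0]
    - [0,0,0]
    - [0,0,0]
  twist:
    - [0,0,0]
    - [0,0,0]
    - [0,0,0]
    - [0,0,0]
    - [0,0,0]
  claw: [20,40,55,55,55]

```text
time_s: 7.88
eef_pos: [0.611, -0.1784, 0.2915]
tcp_rot: [0.735, 0.678, -0.0, -0.0]
wrist_force: [-0.1, -0.3, -0.4]
gripper_width: 0.0473
finger_force: 0.0
```

>>> send_rows:
  translation:
    - [0,0,-10]
    - [0,0,-20]
    - [0,0,-30]
    - [0,0,-20]
    - [0,0,0]
    - [0,0,0]
    - [0,0,0]
  twist:
    - [0,0,0]
    - [0,0,0]
    - [0,0,0]
    - [0,0,0]
    - [0,0,0]
    - [0,0,0]
    - [0,0,0]
  claw: [55,55,55,55,55,55,55]

```text
time_s: 8.47
eef_pos: [0.611, -0.1783, 0.3716]
tcp_rot: [0.735, 0.678, -0.0, -0.0]
wrist_force: [-0.3, -0.2, -0.6]
gripper_width: 0.0469
finger_force: 0.0
```

```bash
python3 -c "
from h import *
print(knobphi(),knobphi('top'))
s=get_state();print(s['time_s'],s['eef_pos'],s['wrist_force'],s['gripper_width'])
f=lambda n:grab_frame(n)[:,:,::-1]
cv2.imwrite('pics/s3.png',np.hstack([cv2.resize(f('scene')[80:280,120:320],(400,400)),cv2.resize(f('top')[80:280,240:440],(400,400))]))
T=get_state()
rows([W(-60,-162,300),W(-6,-162,180)],[8,6])"
```

```text
(array([153.5, 165.6]), np.float64(60.5), np.float64(6.4)) (array([406.9, 192.9]), np.float64(61.0), np.float64(1.1))
8.5667 [ 0.61061537 -0.17816609  0.37022799] [-0.03691288  0.64476878  0.09411953] 0.0468694832282827
[[-20.8, -11.3, 8.8], [-20.8, -11.3, 8.8], [-20.8, -11.3, 8.8], [-20.8, -11.3, 8.8], [-20.8, -11.3, 8.8], [-20.8, -11.3, 8.7], [-20.9, -11.3, 8.8], [-20.7, -11.4, 8.8], [-0.0, 9.0, 20.0], [-0.1, 9.0, 20.0], [0.0, 9.1, 20.0], [-0.0, 9.0, 20.0]] [[-0.0, -0.0, -0.0], [-0.0, -0.0, -0.0], [-0.1, -0.0, -0.0], [0.0, -0.0, -0.0], [0.0, -0.0, -0.0], [-0.0, -0.0, -0.0], [-0.0, -0.0, -0.1], [-0.0, -0.0, 0.0], [-0.0, -0.0, 0.0], [-0.0, -0.0, 0.0], [-0.0, -0.0, 0.0], [-0.0, -0.0, 0.0]] 12
[[-0.0, 9.0, 20.0], [-0.1, 9.0, 20.0]] [[-0.0, -0.0, 0.0], [-0.0, -0.0, 0.0]] 2
```

View pics/s3.png

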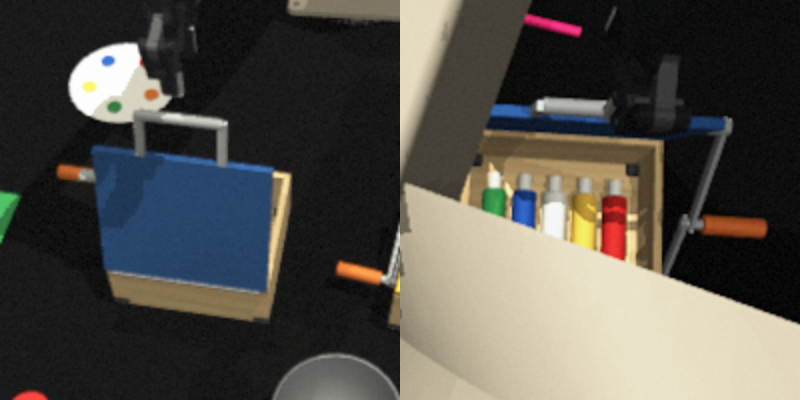

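```bash
python3 -c "
from h import *
P=[]
for n in('scene','top'):
    p=camera_params(n);P.append(p['mtx']@np.column_stack([p['R'],p['t']]))
X=cv2.triangulatePoints(P[0],P[1],np.array([153.5,165.6]),np.array([406.9,192.9]));X=(X[:3]/X[3])[:,0]
print('chest',Rc.T@(X-C)*1000,X)
for n in('scene','top'): print(proj(camera_params(n),W(-6,-150,132)))
"
```

```text
chest [  -6.08497226 -160.2119054   133.1498359 ] [ 0.56078581 -0.33920784  0.13314984]
[159.76010683 167.12141904]
[405.5067472  192.32614659]
```

The lid stands on its stay: the scene view is unchanged, and the top view shows the stay straight. The triangulated knob is at chest (-6, -160, 133) mm, as expected. Going to just above it.

>>> send_rows:
  translation:
    - [-21,-11,5]
    - [-21,-11,7]
    - [-21,-11,9]
    - [-21,-11,9]
    - [-21,-11,10]
    - [-21,-11,10]
    - [-21,-12,10]
    - [-21,-12,10]
    - [0,8,21]
    - [0,9,21]
    - [0,9,21]
    - [0,9,21]
  twist:
    - [0,0,0]
    - [0,0,0]
    - [0,0,0]
    - [0,0,0]
    - [0,0,0]
    - [0,0,0]
    - [0,0,0]
    - [0,0,0]
    - [0,0,0]
    - [0,0,0]
    - [0,0,0]
    - [0,0,0]
  claw: [55,55,40,20,0,0,0,0,0,0,0,0]

```text
time_s: 9.67
eef_pos: [0.5423, -0.3413, 0.2161]
tcp_rot: [0.735, 0.678, -0.0, -0.001]
wrist_force: [0.3, 0.2, -0.6]
gripper_width: 0.0002
finger_force: 0.0
```

>>> send_rows:
  translation:
    - [0,9,20]
    - [0,9,20]
    - [0,0,10]
    - [0,0,0]
    - [0,0,0]
  twist:
    - [0,0,0]
    - [0,0,0]
    - [0,0,0]
    - [0,0,0]
    - [0,0,0]
  claw: [0,0,0,0,0]

```text
time_s: 10.08
eef_pos: [0.5597, -0.3424, 0.1671]
tcp_rot: [0.735, 0.678, -0.0, -0.001]
wrist_force: [-0.3, -0.1, 1.0]
gripper_width: -0.0001
finger_force: 0.0
```

```bash
python3 -c "
from h import *
s=get_state();print(s['time_s'],s['wrist_force'],s['gripper_width'],Rc.T@(s['eef_pos']-C)*1000)
cv2.imwrite('pics/s4.png',cv2.resize(grab_frame('scene')[80:280,120:320,::-1],(600,600)))
a=np.radians(np.arange(60,15,-2));print(np.column_stack([-60+108*np.cos(a),39+108*np.sin(a)+9]).round(1).tolist())"
```

```text
10.0833 [-0.31026463 -0.05794705  0.98880345] -7.86116897699201e-05 [  -6.92436085 -163.46983863  167.1054736 ]
[[-6.0, 141.5], [-2.8, 139.6], [0.4, 137.5], [3.5, 135.4], [6.5, 133.1], [9.4, 130.7], [12.3, 128.3], [15.0, 125.7], [17.7, 123.0], [20.3, 120.3], [22.7, 117.4], [25.1, 114.5], [27.4, 111.5], [29.5, 108.4], [31.6, 105.2], [33.5, 102.0], [35.4, 98.7], [37.1, 95.3], [38.7, 91.9], [40.1, 88.5], [41.5, 84.9], [42.7, 81.4], [43.8, 77.8]]
```

View pics/s4.png

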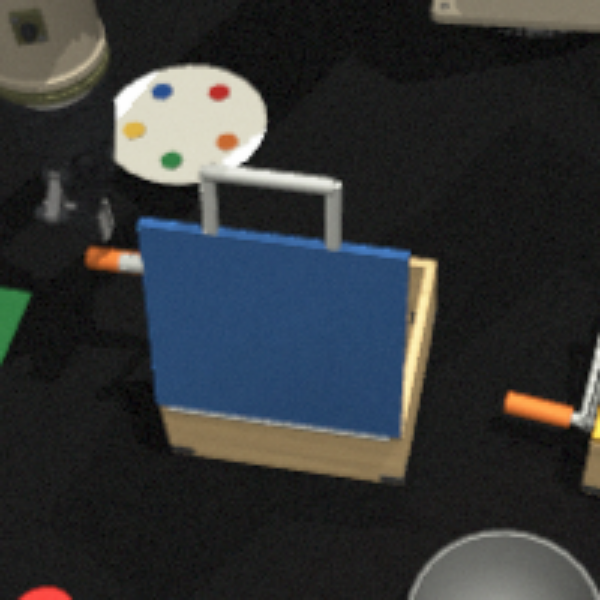

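The closed fingertips are right above the orange grip (crop about (105, 235), grip at (105, 260)). Pushing down along the knob's arc.

>>> send_rows:
  translation:
    - [0,0,10]
    - [0,0,8]
    - [0,0,4]
    - [0,0,3]
    - [0,0,2]
    - [0,0,2]
    - [0,1.5,1.5]
    - [0,1.5,1.5]
    - [0,2,1.5]
    - [0,2,1.5]
    - [0,2,1.5]
    - [0,2,1.5]
  twist:
    - [0,0,0]
    - [0,0,0]
    - [0,0,0]
    - [0,0,0]
    - [0,0,0]
    - [0,0,0]
    - [0,0,0]
    - [0,0,0]
    - [0,0,0]
    - [0,0,0]
    - [0,0,0]
    - [0,0,0]
  claw: [0,0,0,0,0,0,0,0,0,0,0,0]

```text
time_s: 11.13
eef_pos: [0.5733, -0.3436, 0.1317]
tcp_rot: [0.735, 0.678, 0.001, 0.002]
wrist_force: [2.3, 2.9, 5.3]
gripper_width: -0.0003
finger_force: 2.7
```

```bash
python3 -c "
from h import *
s=get_state();print(s['time_s'],s['wrist_force'],Rc.T@(s['eef_pos']-C)*1000,knobphi())"
```

```text
11.1333 [2.32070502 2.90373485 5.31014052] [   6.7304072  -163.58407595  131.67365464] (array([157.9, 174.4]), np.float64(50.0), np.float64(0.8))
```

>>> send_rows:
  translation:
    - [0,2,2]
    - [0,2,2]
    - [0,2,2]
    - [0,2,2.5]
    - [0,2,2.5]
    - [0,2,2.5]
    - [0,2,2.5]
    - [0,2,2.5]
    - [0,2,3]
    - [0,2,3]
    - [0,2,3]
    - [0,2,3]
  twist:
    - [0,0,0]
    - [0,0,0]
    - [0,0,0]
    - [0,0,0]
    - [0,0,0]
    - [0,0,0]
    - [0,0,0]
    - [0,0,0]
    - [0,0,0]
    - [0,0,0]
    - [0,0,0]
    - [0,0,0]
  claw: [0,0,0,0,0,0,0,0,0,0,0,0]

```text
time_s: 12.18
eef_pos: [0.5946, -0.3451, 0.1003]
tcp_rot: [0.735, 0.678, -0.0, -0.001]
wrist_force: [-11.8, 5.1, 11.0]
gripper_width: 0.0004
finger_force: 6.3
```

>>> send_rows:
  translation:
    - [0,1.5,3]
    - [0,1.5,3]
    - [0,1.5,3]
    - [0,1,3]
    - [0,1,3]
    - [0,1,3]
    - [0,1,3]
    - [0,1,3]
  twist:
    - [0,0,0]
    - [0,0,0]
    - [0,0,0]
    - [0,0,0]
    - [0,0,0]
    - [0,0,0]
    - [0,0,0]
    - [0,0,0]
  claw: [0,0,0,0,0,0,0,0]

```text
time_s: 12.85
eef_pos: [0.601, -0.3454, 0.0743]
tcp_rot: [0.735, 0.678, -0.002, -0.004]
wrist_force: [-18.9, 5.1, 8.0]
gripper_width: 0.0005
finger_force: 9.0
```

```bash
python3 -c "
from h import *
s=get_state();print(s['time_s'],s['wrist_force'],Rc.T@(s['eef_pos']-C)*1000,knobphi())
cv2.imwrite('pics/s5.png',cv2.resize(grab_frame('scene')[80:280,120:320,::-1],(600,600)))"
```

```text
12.85 [-18.85499501   5.06502386   7.96944007] [  34.48840756 -163.15799538   74.29123605] (array([158.8, 198.2]), np.float64(15.5), np.float64(0.2))
```

View pics/s5.png

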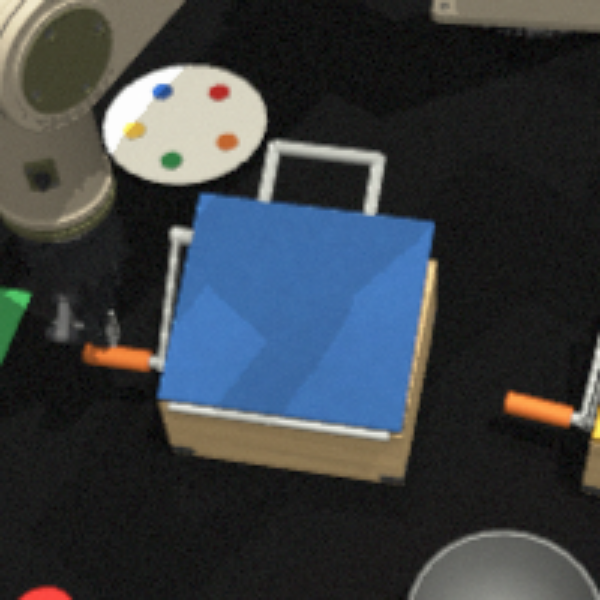

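The knee is broken and the lid is sinking, with the knob at crop (120, 357). Backing off towards the front, then up.

>>> send_rows:
  translation:
    - [0,-8,0]
    - [0,-15,-5]
    - [0,-10,-20]
    - [0,0,-35]
    - [0,0,-35]
    - [0,0,-35]
    - [0,0,-20]
    - [0,0,0]
    - [0,0,0]
    - [0,0,0]
    - [0,0,0]
    - [0,0,0]
  twist:
    - [0,0,0]
    - [0,0,0]
    - [0,0,0]
    - [0,0,0]
    - [0,0,0]
    - [0,0,0]
    - [0,0,0]
    - [0,0,0]
    - [0,0,0]
    - [0,0,0]
    - [0,0,0]
    - [0,0,0]
  claw: [0,0,0,0,0,0,0,0,0,0,0,0]

```text
time_s: 13.95
eef_pos: [0.5712, -0.3431, 0.2231]
tcp_rot: [0.735, 0.678, -0.0, -0.002]
wrist_force: [0.1, 0.0, 0.3]
gripper_width: 0.0
finger_force: 0.0
```

>>> send_rows:
  translation:
    - [0,0,0]
    - [0,0,0]
    - [0,0,0]
    - [0,0,0]
    - [0,0,0]
    - [0,0,0]
    - [0,0,0]
    - [0,0,0]
    - [0,0,0]
    - [0,0,0]
    - [0,0,0]
    - [0,0,0]
  twist:
    - [0,0,0]
    - [0,0,0]
    - [0,0,0]
    - [0,0,0]
    - [0,0,0]
    - [0,0,0]
    - [0,0,0]
    - [0,0,0]
    - [0,0,0]
    - [0,0,0]
    - [0,0,0]
    - [0,0,0]
  claw: [0,0,0,0,0,0,0,0,0,0,0,0]

```text
time_s: 14.95
eef_pos: [0.572, -0.3437, 0.2253]
tcp_rot: [0.735, 0.678, -0.0, 0.0]
wrist_force: [-0.6, -0.3, -0.8]
gripper_width: 0.0001
finger_force: 0.0
```

>>> send_rows:
  translation:
    - [0,0,0]
    - [0,0,0]
    - [0,0,0]
    - [0,0,0]
    - [0,0,0]
    - [0,0,0]
    - [0,0,0]
    - [0,0,0]
    - [0,0,0]
    - [0,0,0]
    - [0,0,0]
    - [0,0,0]
  twist:
    - [0,0,0]
    - [0,0,0]
    - [0,0,0]
    - [0,0,0]
    - [0,0,0]
    - [0,0,0]
    - [0,0,0]
    - [0,0,0]
    - [0,0,0]
    - [0,0,0]
    - [0,0,0]
    - [0,0,0]
  claw: [0,0,0,0,0,0,0,0,0,0,0,0]

```text
time_s: 15.95
eef_pos: [0.572, -0.3437, 0.2253]
tcp_rot: [0.735, 0.678, -0.0, 0.0]
wrist_force: [0.6, 0.1, 0.6]
gripper_width: -0.0
finger_force: 0.0
```

```bash
python3 -c "
from h import *
s=get_state();print(s['time_s'],s['wrist_force'],Rc.T@(s['eef_pos']-C)*1000,knobphi())
f=grab_frame('scene')[:,:,::-1];cv2.imwrite('pics/s6.png',cv2.resize(f[80:280,120:320],(600,600)))
a=cv2.imread('pics/scene0.png');print('diff on lid',[cv2.absdiff(a,f)[y0:y1,x0:x1].mean() for y0,y1,x0,x1 in((140,240,215,270),(150,260,315,410))])"
```

```text
15.95 [0.59791473 0.1207414  0.62354279] [   5.45107909 -163.76745575  225.29221006] (array([159.8, 205. ]), np.float64(2.0), np.float64(0.2))
diff on lid [np.float64(7.494060606060606), np.float64(3.8639234449760766)]
```

View pics/s6.png

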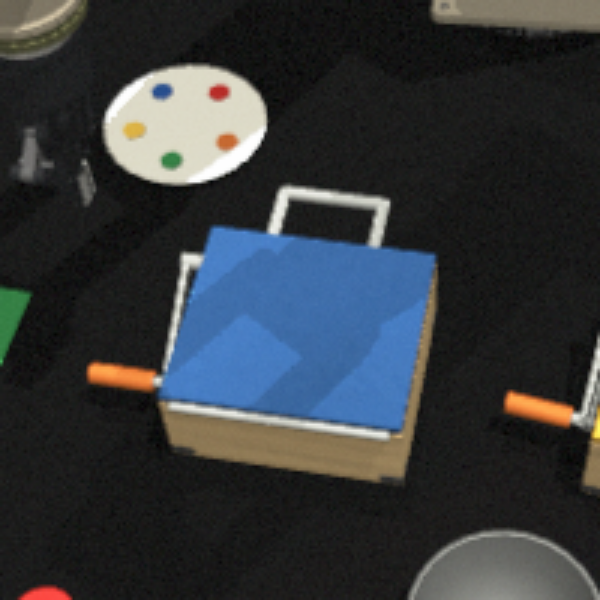

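The lid looks about shut: its corners at (213, 227) and (435, 254) match the start. I wait a bit longer and compare numerically.

>>> send_rows:
  translation:
    - [0,0,0]
    - [0,0,0]
    - [0,0,0]
    - [0,0,0]
    - [0,0,0]
    - [0,0,0]
    - [0,0,0]
    - [0,0,0]
    - [0,0,0]
    - [0,0,0]
    - [0,0,0]
    - [0,0,0]
  twist:
    - [0,0,0]
    - [0,0,0]
    - [0,0,0]
    - [0,0,0]
    - [0,0,0]
    - [0,0,0]
    - [0,0,0]
    - [0,0,0]
    - [0,0,0]
    - [0,0,0]
    - [0,0,0]
    - [0,0,0]
  claw: [0,0,0,0,0,0,0,0,0,0,0,0]

```text
time_s: 17.05
eef_pos: [0.572, -0.3437, 0.2253]
tcp_rot: [0.735, 0.678, -0.0, -0.0]
wrist_force: [0.2, 0.1, 0.1]
gripper_width: 0.0005
finger_force: 0.0
```

>>> send_rows:
  translation:
    - [0,0,0]
    - [0,0,0]
    - [0,0,0]
    - [0,0,0]
    - [0,0,0]
    - [0,0,0]
    - [0,0,0]
    - [0,0,0]
    - [0,0,0]
    - [0,0,0]
    - [0,0,0]
    - [0,0,0]
  twist:
    - [0,0,0]
    - [0,0,0]
    - [0,0,0]
    - [0,0,0]
    - [0,0,0]
    - [0,0,0]
    - [0,0,0]
    - [0,0,0]
    - [0,0,0]
    - [0,0,0]
    - [0,0,0]
    - [0,0,0]
  claw: [0,0,0,0,0,0,0,0,0,0,0,0]

```text
time_s: 18.05
eef_pos: [0.572, -0.3437, 0.2253]
tcp_rot: [0.735, 0.678, -0.0, -0.0]
wrist_force: [-0.0, -0.1, 0.0]
gripper_width: 0.0001
finger_force: 0.0
```

```bash
python3 -c "
from h import *
print(knobphi())
f=grab_frame('scene')[:,:,::-1];a=cv2.imread('pics/scene0.png')
def hd(im):  # handle bar: bright pixels between its arms, and orange centroid
    g=im[135:160,218:242].min(2).astype(float); w=np.clip(g-70,0,None); return 135+(w.sum(1)*np.arange(25)).sum()/w.sum()
def kb(im):
    m=cv2.inRange(cv2.cvtColor(im,cv2.COLOR_BGR2HSV),(5,150,60),(17,255,255))[185:225,140:180]; y,x=np.nonzero(m); return x.mean()+140,y.mean()+185
for im in(a,f): print(hd(im),kb(im))
print(get_state()['time_s'])"
```

```text
(array([159.7, 205. ]), np.float64(2.0), np.float64(0.2))
145.09821750090026 (np.float64(159.75428571428571), np.float64(205.01142857142858))
145.07983614019116 (np.float64(159.6264367816092), np.float64(204.97701149425288))
18.15
```

The handle and knob are back at their starting pixels, so the lid is shut.

```bash
python3 -c "
from rig import *
print(finish_job())"
```

```text
the job is handed in; nothing more can be done
None
```

I raised the blue lid until its stay locked and let it stand alone, then broke the knee. The lid came down shut: handle and knob are back at their starting pixels. I never touched the yellow chest, and I handed the job in at about 18 s; no verdict was returned.

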